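# Hook a work pallet fast in the corner of an engraving jig

### The job

Slide the steel work pallet along the bed of the grey jig, without lifting it off, until it sits fully home in the corner of the two low fences. Then push the red thumb pad in so that the sprung brass hook comes out beyond the pallet's post, keep it pushed in while you shift it sideways as far as it goes so that the hook gets behind the post, and let go so that the spring draws the hook onto the post and holds the pallet in the corner. Leave the loupe, the red-ended engraving pen and the small screwdriver beside the jig where they are.

Things in the scene. Friction and masses are not known exactly. Their poses are not given: they have to be found in the camera images.
- jig: Fixed grey jig; origin on the table; 'jig x, y' below are its axes, z up. Bed top 8 mm high, x -118..62, y -12..140 mm. Two aluminium fences, tops 20 mm high, 12 mm thick: long one along x, inner face y = 0 (pallet on +y side); short one along y, inner face x = 50 (pallet on -x side). Seated pallet: axes along jig's, centre x 0, y 40. Hook mechanism: -y side of the long fence, rod passes above it.
- corner (a point): The inside corner of the two fences at the level of the bed's top: jig x 50, y 0, z 8 mm.
- pallet_center (a point): Loose steel pallet 100 (its x) x 80 (its y) x 10 mm, 0.3 to 0.5 kg, two black rubber strips on top, 12 mm brass post upright at its middle, 40 mm tall above the plate. Point: plate's centre, half-way up its thickness, 13 mm above the table on the bed; axes are the pallet's. Starts 15 to 45 mm off its seat towards jig -x and likewise towards +y, turned up to 0.25 rad.
- pallet: The same pallet; origin at the centre of its underside, z up.
- post_mid (a point): Middle of the pallet's brass post, on its axis, 30 mm above the pallet's underside; post diameter 12 mm, its top 50 mm above the underside.
- pad_face (a point): Centre of the red thumb pad's face, 34 mm above the table. It looks to jig -y and is pushed towards +y. 44 mm wide along jig x between two cheeks 5 mm thick that stand out 24 mm to -y (a U from above). Pad and cheeks reach from 14 to 54 mm above the table; only table is below and behind. Shut fingers fit between the cheeks, push the face and carry the pad sideways by a cheek.
- plunger (a joint): How far the pad is pushed in and the hook is out, m: 0 free, 0.026 at the stop, towards jig +y. Spring: 4 N at 0, 9.2 N fully in; it springs back when let go. With the pallet seated the hook's tip clears the post from 0.016 on; about 0.010 is read when the hook rests on the post.
- cross_slide (a joint): Sideways shift of the whole hook mechanism (barrel, rod, hook, pad) towards jig -x, m: 0 to 0.054 at the stop; starts at 0 to 0.02; friction about 1.5 N, stays where left. At the stop the hook's mouth is centred on the seated pallet's post; up to 0.006 short still catches. Shifted with the plunger not pushed in, the hook runs into the side of the post.
- hook_mouth (a point): Mouth of the brass hook, 25 mm above the table. The 6 mm thick rod (along jig y) ends in a cross bar towards jig -x, whose end turns back as a tip to -y. The mouth is 24 mm wide along jig x between rod and tip and opens to -y; this point is midway between them, on the bar's inner face; the tip reaches 6 mm further to -y.
- loupe_mid (a point): Bystander: black loupe standing loose on the table, 38 mm wide, 30 mm high; point at its middle.
- pen: Bystander: loose engraving pen with a red end, 126 mm long, 13 mm thick, lying on the table along its x; origin under its middle.
- driver: Bystander: loose small silver screwdriver with a black end, 95 mm long, 14 mm thick, lying on the table along its x; origin under its middle.
There are look-alikes about, which are no part of the job. Leave any green look-alike of the pallet alone.

How it is judged:
At the end, for the whole second after the job is handed in: Pallet at rest, flat in the corner (within 3 mm of its seat each way, turned under 0.05 rad); mechanism shifted at least 43 mm, hook mouth within 10 mm of the post along pallet x, and the plunger, let go, stopped by the post with 6.5 to 13.5 mm still out (x of pallet_center in the frame of jig between -0.003 and 0.003 m and y of pallet_center in the frame of jig between 0.037 and 0.043 m and z of pallet_center in the frame of jig between 0.01 and 0.016 m and angle between the x axis of pallet_center and the x axis of jig, either way round below 0.05 rad and angle between pallet_center's own z axis and vertical below 0.05 rad and value of joint plunger between 0.0065 and 0.0135 m and value of joint cross_slide between 0.043 and 0.06 m and x of hook_mouth in the frame of pallet_center between -0.01 and 0.01 m and linear speed of pallet below 0.01 m/s); the robot touches nothing.
It fails at once if the pallet is lifted off the bed (by more than 15 mm) or tipped (height (world z) of pallet_center above 0.028 m or angle between pallet_center's own z axis and vertical above 0.35 rad).
It fails at once if the loupe, the pen or the screwdriver is moved by more than 30 mm (distance of any of loupe_mid, pen, driver from where it was at the start of the episode above 0.03 m).
It also fails if it takes over 72 s, if anything falls off the work surface, if the arm or the gripper's body presses on something with over 40 N, if the wrist force passes 120 N, or if a joint passes its speed limit or range.

### The arm

A 6-joint arm with a two-finger parallel gripper is mounted at the origin on a cart in front of the work surface, level with it; the furniture and walls round the work are solid. World frame = base frame: x ahead of the robot, y to its left, z up, the work surface at z = 0. Lengths are in m, angles in rad, forces in N, time in s.
With the tool pointing down it reaches from about 0.25 to 0.85 m from the base axis. Payload 12.5 kg.
Tool frame: the origin (TCP) lies at the very end of the fingers, on their centre line; the grasp point (between the pads) lies 19 mm behind it; z points along the fingers, y is the line along which they close (so a half turn about z gives the same grasp; the last joint's range is limited). The gripper opens to 93 mm and grips with 3 to 60 N. Pads are 15 mm wide; open, the fingers measure 128 mm over their backs; the gripper's body (75 mm by 188 mm) begins 65 mm behind the grasp point.
Start: joints at [-1.214, 0.351, 1.652, -0, 1.139, -0.085], TCP at [0.235, -0.497, 0.219] pointing down, gripper open.
Joint ranges: [-2.75, 2.75], [-0.79, 2.1], [0.01, 2.65], [-1.57, 4.71], [0.07, 3.14], [-2.87, 2.87]. Speed limits (rad/s): [2.22, 2.22, 2.79, 3.14, 3.14, 3.14].

### API

Orientations are given as [roll, pitch, yaw] about the fixed x, y, z axes, in that order (R = Rz(yaw) Ry(pitch) Rx(roll)).
In Python, from plant import r gives the robot as it stands.
- The arm moves only by the tool arm_command, never from a script. Its argument "series" is a list of rows, each a list of 7 numbers: the shift along the tool's x, y, z in cm, then the turn, a rotation vector about the tool's x, y, z in degrees, then the opening in per cent of the stroke, from 0 (shut) to 100 (fully open). In form: [[tx, ty, tz, wx, wy, wz, hand], ...]. A call has 1 to 10 rows; each row is the pose to reach, as a shift and turn from the pose commanded when the call began, along the tool's axes at that moment; what a row does not reach only later rows make up. A row lasts 1/10 s, in which the tool goes at most 50 mm and 8.59 degrees, less where a joint would pass 70% of its speed; a pose out of reach is approached as far as the arm can. A call with a gripper value outside its range is refused whole. The fingers move at their own pace and stop on an object; the grip force is fixed at half the most. Time passes only in rows, so rows that repeat a pose let the fingers close. It gives the time, the measured TCP pose, the force, the opening and the grip force at its end, in the units of the state.
- r.observe(): the state, without advancing time (a new reading comes with each control period).
- r.snapshot(name): name is "scene" or "top" or "wrist"; returns the picture (400x640x3 uint8, red, green, blue); there is no depth.
- r.calibration(name): a dict with "camera_matrix" (3x3 intrinsics, pixels), "rvec" (rotation vector, rad) and "tvec" (3), from world to camera coordinates, as OpenCV has them. Camera axes: x right, y down, z forward; pixel columns grow to the right and rows downward; lengths in m; the calibration is good to about 2 mm. A picture is of the moment at which its call begins: read the wrist's pose just before it. calibration takes no time and is no camera call; for the wrist camera it gives the pose at the moment of the call.
- r.sign_off(): hands the job in; it is judged then, once.
The state is a dict: "t": time; "joints": joint angles; "joint_velocities": joint speeds; "joint_efforts": joint torques, N m; "eef_pos": TCP position; "ee_rot": TCP orientation; "ft_force": force on the tool from outside, world axes, zero at the start; "ft_torque": the same for the moment, N m; "opening": finger opening in m; "grasp_force": force on a finger pad.
Only numpy, scipy, OpenCV 4.12 (cv2) and the standard library are available. Lean on these libraries where they do the work, as an engineer would, in place of code of your own. Each camera call takes 0.05 s, during which the arm holds its last target. There are 200 camera calls.

## Working session

There is one attempt and no reset: what is moved stays moved. The work goes in short steps, Python scripts to look and compute and a tool call to move; the robot and the scene stay as the last step left them, time stands still between calls to the robot, and variables do not carry over. Pictures are saved under pics/ and viewed, at most 10 in all, crops included, and the job is handed in when it is done.

Besides the shell and the picture viewer there is one more tool, called after "Call:" in YAML: its name, and indented under it one key for each argument. arm_command: Moves the arm, as the interface text tells. Its arguments: {"type":"object","properties":{"series":{"type":"array"}},"required":["series"]}

```bash
mkdir -p pics; cat > h.py <<'E'
import numpy as np, cv2
from plant import r
def ray(cal,uv,z):
    K=np.array(cal["camera_matrix"],float);R=cv2.Rodrigues(np.array(cal["rvec"],float))[0];t=np.array(cal["tvec"],float).ravel()
    d=R.T@np.linalg.solve(K,[uv[0],uv[1],1.]);c=-R.T@t
    return c+d*(z-c[2])/d[2]
def proj(cal,P):
    return cv2.projectPoints(np.array(P,float).reshape(-1,3),np.array(cal["rvec"],float),np.array(cal["tvec"],float),np.array(cal["camera_matrix"],float),None)[0].reshape(-1,2)
def save(img,n): cv2.imwrite('pics/'+n+'.png',cv2.cvtColor(img,cv2.COLOR_RGB2BGR))
E
python3 - <<'E'
from h import *
s=r.snapshot("scene");t=r.snapshot("top")
save(s,"scene0");save(t,"top0")
print(r.observe())
for n in("scene","top"):
    c=r.calibration(n);print(n,c);print(ray(c,(320,200),0),ray(c,(0,0),0),ray(c,(639,399),0))
E
```

```text
{'t': 0.1, 'joints': array([-1.21360288e+00,  3.51170477e-01,  1.65235464e+00, -7.80500754e-06,
        1.13907448e+00, -8.45600084e-02]), 'joint_velocities': array([ 0.00128651, -0.00264333,  0.00031213, -0.00039357,  0.00045769,
        0.00150444]), 'joint_efforts': array([ 1.39124248e-03, -4.98021054e+01, -2.85704899e+01,  7.00186682e-02,
        2.38864264e-02, -9.90491912e-05]), 'eef_pos': array([ 0.23507434, -0.49689898,  0.21816384]), 'ee_rot': array([-3.14058871e+00, -7.79850818e-05,  4.41756690e-01]), 'ft_force': array([-0.21027418, -0.25082712, -1.31051434]), 'ft_torque': array([-0.03438761,  0.00097407,  0.01577718]), 'grasp_force': 0.0, 'opening': 0.09281180499998738}
scene {'camera_matrix': array([[438.99837607,   0.        , 319.04283806],
       [  0.        , 438.99837607, 197.57096609],
       [  0.        ,   0.        ,   1.        ]]), 'rvec': array([ 1.21132573, -1.97544046,  1.21034358]), 'tvec': array([0.49758227, 0.20789702, 0.69254121])}
[0.59858158 0.24565439 0.        ] [7.82875723 1.51844748 0.        ] [-0.07771743  0.12594454  0.        ]
top {'camera_matrix': array([[503.97289917,   0.        , 322.68808656],
       [  0.        , 503.97289917, 201.83879819],
       [  0.        ,   0.        ,   1.        ]]), 'rvec': array([ 2.1726502 , -2.18879937,  0.09726142]), 'tvec': array([0.2919099 , 0.48069429, 1.06149246])}
[0.48856829 0.29408088 0.        ] [0.94619643 1.0119534  0.        ] [ 0.06015583 -0.37921929  0.        ]
```

View pics/top0.png

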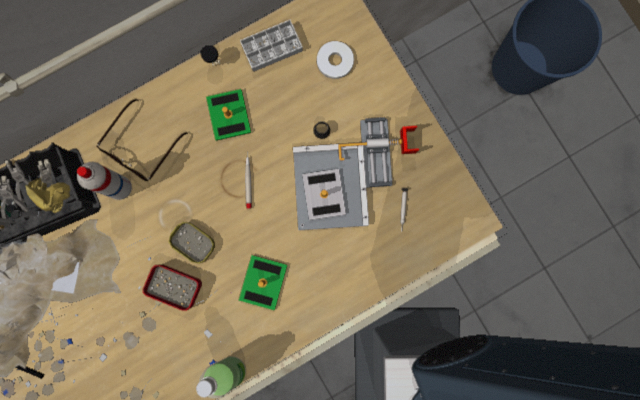

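View pics/scene0.png

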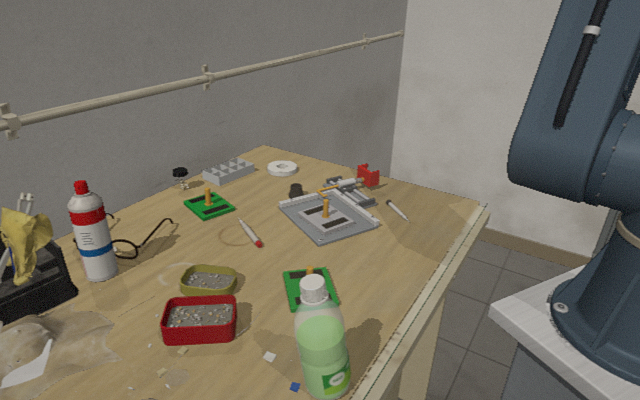

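The top view shows the grey jig with the steel pallet (post about 324,194), pad (410,140), loupe (321,130), pen (249,183) and screwdriver (405,207). The pallet look-alikes are green, at (229,114) and (264,282). The one on the grey bed is the steel one I need. An enlarged crop will confirm it.

```bash
python3 - <<'E'
from h import *
i=cv2.imread('pics/top0.png')[105:240,285:435]
cv2.imwrite('pics/crop0.png',cv2.resize(i,None,fx=5,fy=4.4444*1,interpolation=cv2.INTER_CUBIC) if 0 else cv2.resize(i,(660,594),interpolation=cv2.INTER_CUBIC))
E
```

```text
(no output)
```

View pics/crop0.png

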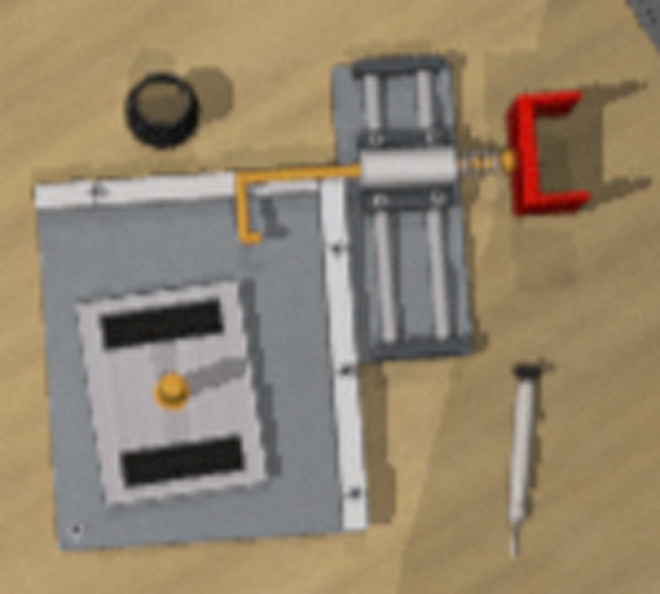

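The crop confirms it: the steel pallet sits on the grey bed with corners at about (77,303), (237,280), (268,483) and (107,505). The post is at (172,390), the hook tip at (245,240), and the pad U spans (520..590, 92..212). Next I fit the poses.

```bash
cat >> h.py <<'E'
from scipy.optimize import least_squares
def fit(cal,obj,uv,x0=(.5,.25,0)):
    obj=np.array(obj,float);uv=np.array(uv,float)
    def f(p):
        c,s=np.cos(p[2]),np.sin(p[2]);P=obj.copy();P[:,:2]=obj[:,:2]@np.array([[c,s],[-s,c]])+p[:2]
        return (proj(cal,P)-uv).ravel()
    o=least_squares(f,x0);return o.x,np.abs(o.fun).max()
E
python3 - <<'E'
from h import *
c=r.calibration("top")
px=lambda a:[(285+u/4.4,105+v/4.4) for u,v in a]
J,e=fit(c,[(.062,.140,.02),(-.118,0,.02),(-.118,-.012,.02),(-.118,.14,.008),(.05,0,.02)],px([(35,187),(345,530),(368,528),(62,550),(322,193)]));print("jig",J,e)
P,e=fit(c,[(.05,.04,.018),(.05,-.04,.018),(-.05,-.04,.018),(-.05,.04,.018)],px([(77,303),(237,280),(268,483),(107,505)]));print("pal",P,e)
def tojig(w): 
    cs,s=np.cos(J[2]),np.sin(J[2]);d=np.array(w[:2])-J[:2];return np.array([[cs,s],[-s,cs]])@d
print("pal in jig",tojig(P),P[2]-J[2])
for n,u,z in (("posttop",(172,386),.058),("hook tip",(248,240),.028),("hook corner",(240,177),.028),("cheek+x out end",(580,93),.054),("cheek-x out end",(588,212),.054),("pad back+x",(512,97),.054),("pad back -x",(517,214),.054),("face",(542,152),.054),("drv top",(525,370),.01),("drv bot",(514,553),.004)):
    w=ray(c,px([u])[0],z);print(n,w.round(4),tojig(w).round(4))
cs,s=np.cos(J[2]),np.sin(J[2]);print("seat world",J[:2]+np.array([[cs,-s],[s,cs]])@[0,.04])
E
```

```text
jig [0.54867709 0.20825557 0.05960187] 0.6124665169323293
pal [0.49950079 0.28507065 0.13782   ] 0.31832407783969074
pal in jig [-0.04451337  0.07960795] 0.07821812650474758
posttop [0.4985 0.2855 0.058 ] [-0.0455  0.0801]
hook tip [0.5728 0.2477 0.028 ] [0.0265 0.0379]
hook corner [0.604  0.2512 0.028 ] [0.0577 0.0396]
cheek+x out end [0.6384 0.0892 0.054 ] [ 0.0825 -0.1242]
cheek-x out end [0.5808 0.0867 0.054 ] [ 0.0248 -0.1233]
pad back+x [0.6367 0.1218 0.054 ] [ 0.0827 -0.0916]
pad back -x [0.5801 0.1206 0.054 ] [ 0.0261 -0.0894]
face [0.6099 0.108  0.054 ] [ 0.0552 -0.1037]
drv top [0.5101 0.1109 0.01  ] [-0.0443 -0.0949]
drv bot [0.4202 0.1172 0.004 ] [-0.1337 -0.0832]
seat world [0.54629443 0.24818454]
```

Call:
arm_command:
  series:
    - [57.3,-59.4,0,0,0,21.9,100]
    - [57.3,-59.4,0,0,0,21.9,100]
    - [57.3,-59.4,0,0,0,21.9,100]
    - [57.3,-59.4,0,0,0,21.9,100]
    - [57.3,-59.4,0,0,0,21.9,100]
    - [57.3,-59.4,0,0,0,21.9,100]
    - [57.3,-59.4,0,0,0,21.9,100]
    - [57.3,-59.4,0,0,0,21.9,60]
    - [57.3,-59.4,0,0,0,21.9,60]
    - [57.3,-59.4,0,0,0,21.9,60]

```text
t: 1.1
eef_pos: [0.3952, -0.0215, 0.2187]
ee_rot: [3.141, -0.0, 0.059]
ft_force: [0.7, -1.1, -0.3]
opening: 0.0737
grasp_force: 0.0
```

Call:
arm_command:
  series:
    - [12.2,-30.0,0,0,0,0,60]
    - [12.2,-30.0,0,0,0,0,60]
    - [12.2,-30.0,0,0,0,0,60]
    - [12.2,-30.0,0,0,0,0,60]
    - [12.2,-30.0,0,0,0,0,60]
    - [12.2,-30.0,0,0,0,0,60]
    - [12.2,-30.0,0,0,0,0,60]
    - [12.2,-30.0,0,0,0,0,60]
    - [12.2,-30.0,0,0,0,0,60]
    - [12.2,-30.0,0,0,0,0,60]

```text
t: 2.1
eef_pos: [0.4987, 0.2822, 0.2185]
ee_rot: [3.141, 0.001, 0.059]
ft_force: [1.4, 0.3, -1.5]
opening: 0.056
grasp_force: 0.0
```

Call:
arm_command:
  series:
    - [0,-0.3,18.7,0,0,0,60]
    - [0,-0.3,18.7,0,0,0,60]
    - [0,-0.3,18.7,0,0,0,60]
    - [0,-0.3,18.7,0,0,0,60]
    - [0,-0.3,18.7,0,0,0,60]
    - [0,-0.3,18.7,0,0,0,60]
    - [0,-0.3,18.7,0,0,0,60]

```text
t: 2.8
eef_pos: [0.5002, 0.2863, 0.0342]
ee_rot: [-3.14, -0.003, 0.059]
ft_force: [0.5, 0.2, 0.6]
opening: 0.0557
grasp_force: 0.0
```

```bash
python3 - <<'E'
from h import *
o=r.observe();print(o["eef_pos"],o["ft_force"])
w=r.snapshot("wrist");t=r.snapshot("top");save(t,"top1")
a=cv2.resize(t[105:240,285:435],(440,396),interpolation=cv2.INTER_CUBIC);b=cv2.resize(w,(352,220))
c=np.zeros((396,792,3),np.uint8);c[:,:440]=a;c[:220,440:]=b;save(c,"m1")
E
```

```text
[0.50019308 0.28631578 0.03416062] [0.5102556  0.16384936 0.57572412]
```

View pics/m1.png

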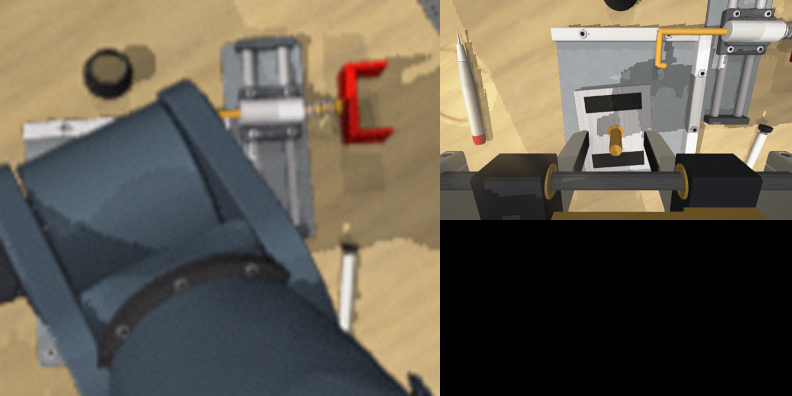

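The wrist view shows the post at (616,137), between the open fingers. Now I close the gripper and slide.

Call:
arm_command:
  series:
    - [0,0,0,0,0,0,0]
    - [0,0,0,0,0,0,0]
    - [0,0,0,0,0,0,0]
    - [0,0,0,0,0,0,0]
    - [0,0,0,0,0,0,0]
    - [0,0,0,0,0,0,0]

```text
t: 3.5
eef_pos: [0.4988, 0.2862, 0.0316]
ee_rot: [-3.141, -0.0, 0.06]
ft_force: [0.1, 2.1, -0.3]
opening: 0.0123
grasp_force: 0.6
```

Call:
arm_command:
  series:
    - [0,0,0,0,0,0,0]
    - [0,0,0,0,0,0,0]
    - [0.4,0.4,0,0,0,0,0]
    - [1.0,0.9,0,0,0,0,0]
    - [1.6,1.5,0,0,0,0,0]
    - [2.2,2.0,0,0,0,0,0]
    - [2.8,2.5,0,0,0,0,0]
    - [3.4,3.0,0,0,0,0,0]
    - [3.8,3.4,0,0,0,0,0]
    - [3.8,3.4,0,0,0,0,0]

```text
t: 4.5
eef_pos: [0.5397, 0.2537, 0.0316]
ee_rot: [3.141, -0.001, 0.059]
ft_force: [1.1, -0.6, -1.1]
opening: 0.0113
grasp_force: 30.0
```

Call:
arm_command:
  series:
    - [0,0.2,0,0,0,0,0]
    - [0,0.4,0,0,0,0,0]
    - [0,0.5,0,0,0,0,0]
    - [0,0.6,0,0,0,0,0]
    - [0,0.6,0,0,0,0,0]
    - [0,0.6,0,0,0,0,0]

```text
t: 5.1
eef_pos: [0.5414, 0.2504, 0.0328]
ee_rot: [-3.138, -0.007, 0.059]
ft_force: [7.1, 10.9, -1.7]
opening: 0.0112
grasp_force: 30.0
```

Call:
arm_command:
  series:
    - [0.2,0.1,0,0,0,0,0]
    - [0.4,0.1,0,0,0,0,0]
    - [0.5,0.1,0,0,0,0,0]
    - [0.6,0.1,0,0,0,0,0]
    - [0.6,0.1,0,0,0,0,0]
    - [0.6,0.1,0,0,0,0,0]

```text
t: 5.7
eef_pos: [0.5432, 0.25, 0.0318]
ee_rot: [-3.139, 0.003, 0.059]
ft_force: [-12.3, 15.3, 6.2]
opening: 0.0116
grasp_force: 30.0
```

```bash
python3 - <<'E'
from h import *
w=r.snapshot("wrist");print(r.calibration("wrist"))
save(w,"w2")
E
```

```text
{'camera_matrix': array([[324.99266529,   0.        , 320.33150923],
       [  0.        , 324.99266529, 198.95828157],
       [  0.        ,   0.        ,   1.        ]]), 'rvec': array([-2.11886056,  1.99581136,  0.30351412]), 'tvec': array([0.2172871 , 0.55082636, 0.37562036])}
```

View pics/w2.png

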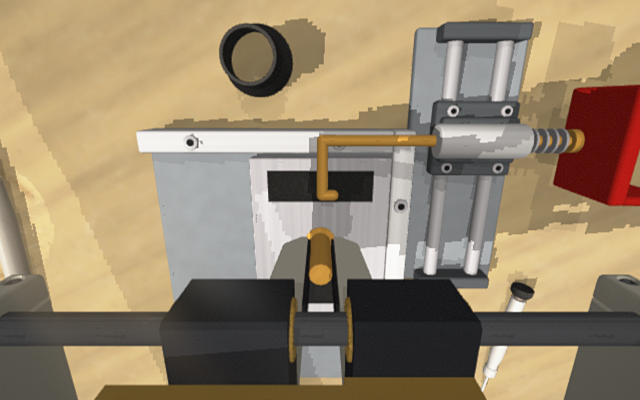

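The pallet is almost home. Its edge at (255–385,157) is next to the short fence at (255–385,152), and it looks square. The hook tip at (327,195) is clear. I'll press a little more.

Call:
arm_command:
  series:
    - [0.2,0.1,0,0,0,0,0]
    - [0.3,0.2,0,0,0,0,0]
    - [0.4,0.3,0,0,0,0,0]
    - [0.4,0.3,0,0,0,0,0]
    - [0.4,0.3,0,0,0,0,0]

```text
t: 6.25
eef_pos: [0.544, 0.2498, 0.0321]
ee_rot: [-3.136, 0.009, 0.059]
ft_force: [-32.5, 32.1, 19.4]
opening: 0.0111
grasp_force: 30.1
```

```bash
python3 - <<'E'
from h import *
w=r.snapshot("wrist")
print(r.observe()["ft_force"])
i=cv2.resize(w[110:300,130:430],(780,494),interpolation=cv2.INTER_CUBIC);save(i,"w3")
E
```

```text
[-32.21626888  32.85159593  19.54126087]
```

View pics/w3.png

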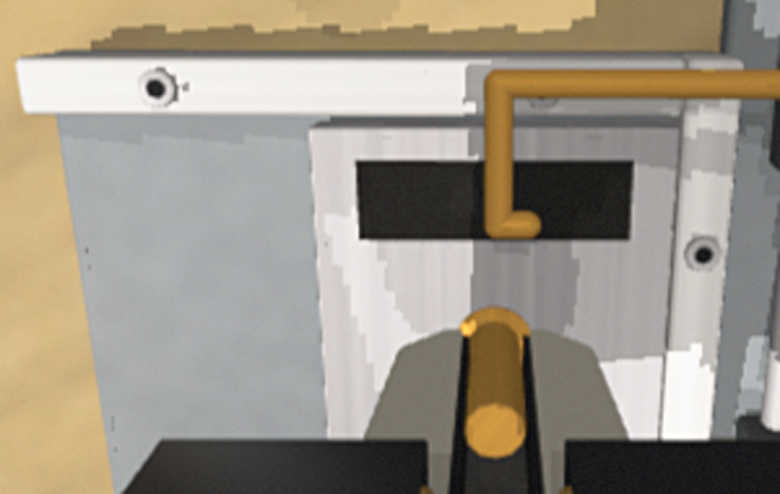

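```bash
python3 - <<'E'
from h import *
c=r.calibration("wrist")
R=cv2.Rodrigues(c["rvec"])[0];print("cam",-R.T@c["tvec"].ravel())
q=lambda u,v,z:ray(c,(130+u/2.6,110+v/2.6),z)
th=.0596;M=np.array([[np.cos(th),np.sin(th)],[-np.sin(th),np.cos(th)]]);o=np.array([.54868,.20826])
for n,u,v,z in(("fence a",100,114,.02),("fence b",440,115,.02),("outer a",18,58,.02),("pal a",310,127,.018),("pal b",670,129,.018),("pal left low",328,435,.018),("longfence inner up",684,130,.02),("longfence inner low",664,430,.02),("post top",496,432,.058),("post top far",496,405,.058),("fence outer",440,58,.02)):
    w=q(u,v,z);print(n,w.round(4),(M@(w[:2]-o)).round(4))
E
```

```text
cam [0.62488836 0.25347281 0.19728424]
fence a [0.59  0.336 0.02 ] [0.0488 0.125 ]
fence b [0.5941 0.2642 0.02  ] [0.0487 0.0532]
outer a [0.6007 0.3521 0.02  ] [0.0605 0.1404]
pal a [0.5895 0.2921 0.018 ] [0.0457 0.0813]
pal b [0.5937 0.2151 0.018 ] [0.0454 0.0041]
pal left low [0.5147 0.2882 0.018 ] [-0.0292  0.0818]
longfence inner up [0.594  0.2125 0.02  ] [0.0455 0.0016]
longfence inner low [0.5223 0.2082 0.02  ] [-0.0264  0.0015]
post top [0.5419 0.2491 0.058 ] [-0.0043  0.0412]
post top far [0.5475 0.2495 0.058 ] [0.0013 0.0412]
fence outer [0.6059 0.2647 0.02  ] [0.0605 0.0529]
```

The y direction is seated, but x is about 3 mm short because friction is holding it. I'll ease off the y and downward press and push x.

Call:
arm_command:
  series:
    - [0,-0.3,-0.1,0,0,0,0]
    - [0,-0.5,-0.2,0,0,0,0]
    - [0.1,-0.5,-0.2,0,0,0,0]
    - [0.2,-0.5,-0.2,0,0,0,0]
    - [0.2,-0.5,-0.2,0,0,0,0]

```text
t: 6.8
eef_pos: [0.5468, 0.2505, 0.0328]
ee_rot: [3.141, 0.009, 0.06]
ft_force: [-19.0, 4.2, 6.4]
opening: 0.0112
grasp_force: 30.0
```

Call:
arm_command:
  series:
    - [0,0.2,0,0,0,0,0]
    - [0.1,0.3,0,0,0,0,0]
    - [0.1,0.3,0,0,0,0,0]

```text
t: 7.1
eef_pos: [0.5471, 0.2501, 0.0329]
ee_rot: [-3.139, 0.01, 0.06]
ft_force: [-25.1, 21.9, 8.7]
opening: 0.0113
grasp_force: 30.0
```

```bash
python3 - <<'E'
from h import *
w=r.snapshot("wrist");o=r.observe();print(o["ft_force"],o["eef_pos"])
i=cv2.resize(w[110:300,130:430],(780,494),interpolation=cv2.INTER_CUBIC);save(i,"w4")
E
```

```text
[-24.03853055  22.295087     8.92785619] [0.54710569 0.25006022 0.03294283]
```

View pics/w4.png

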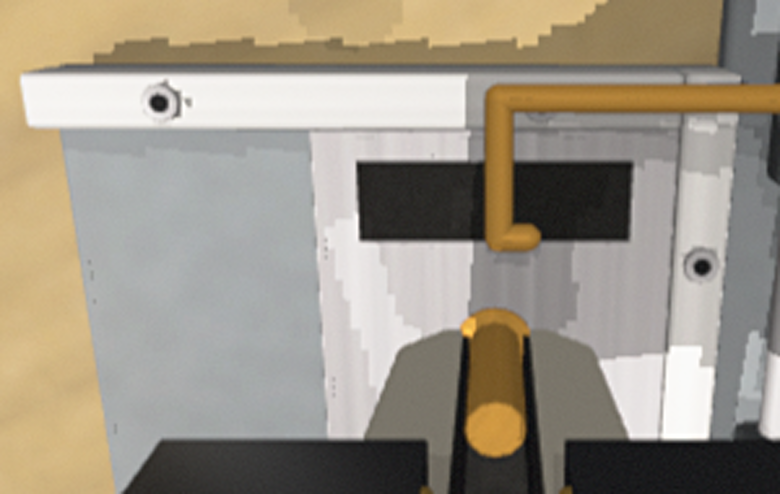

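The gap has closed (fence edge and pallet edge both at row 128). Next I relax, open, rise and go to the pad.

Call:
arm_command:
  series:
    - [-0.2,-0.2,0,0,0,0,0]
    - [-0.35,-0.35,0,0,0,0,0]
    - [-0.35,-0.35,0,0,0,0,30]
    - [-0.35,-0.35,0,0,0,0,50]
    - [-0.35,-0.35,0,0,0,0,50]
    - [-0.35,-0.35,0,0,0,0,50]

```text
t: 7.75
eef_pos: [0.549, 0.2504, 0.0339]
ee_rot: [-3.141, -0.001, 0.059]
ft_force: [-0.9, 0.3, -0.3]
opening: 0.0388
grasp_force: 0.0
```

Call:
arm_command:
  series:
    - [0,0,-1,0,0,0,50]
    - [0,0,-3,0,0,0,50]
    - [0,0,-7,0,0,0,50]
    - [0,0,-10,0,0,0,50]
    - [0,0,-10,0,0,0,20]
    - [0,0,-10,0,0,0,0]
    - [0,0,-10,0,0,0,0]

```text
t: 8.45
eef_pos: [0.548, 0.2502, 0.1328]
ee_rot: [3.141, 0.001, 0.059]
ft_force: [0.7, 0.2, -0.6]
opening: 0.0273
grasp_force: 0.0
```

Call:
arm_command:
  series:
    - [5.0,17.6,0,0,0,0,0]
    - [5.0,17.6,0,0,0,0,0]
    - [5.0,17.6,0,0,0,0,0]
    - [5.0,17.6,0,0,0,0,0]
    - [5.0,17.6,0,0,0,0,0]
    - [5.0,17.6,0,0,0,0,0]
    - [5.0,17.6,0,0,0,0,0]

```text
t: 9.15
eef_pos: [0.6083, 0.0788, 0.133]
ee_rot: [-3.141, 0.001, 0.06]
ft_force: [0.1, 0.3, 1.8]
opening: 0.0001
grasp_force: 0.0
```

```bash
python3 - <<'E'
from h import *
w=r.snapshot("wrist");t=r.snapshot("top");o=r.observe();print(o["eef_pos"],o["ft_force"],o["opening"])
save(t,"top5")
c=np.zeros((420,790,3),np.uint8);c[:300,:480]=cv2.resize(w,(480,300));c[:270,480:780]=cv2.resize(t[105:240,285:435],(300,270));save(c,"w5")
c=r.calibration("wrist")
# expected shut-finger footprint at z=.05 and pad
print(proj(c,[[o["eef_pos"][0],o["eef_pos"][1],z] for z in(.14,.03)]))
E
```

```text
[0.60843621 0.07895548 0.13330544] [-0.64059258  0.50355081  0.40787691] 0.0004757160597053983
[[320.01585588 253.79512942]
 [320.18499555 196.04372954]]
```

View pics/w5.png

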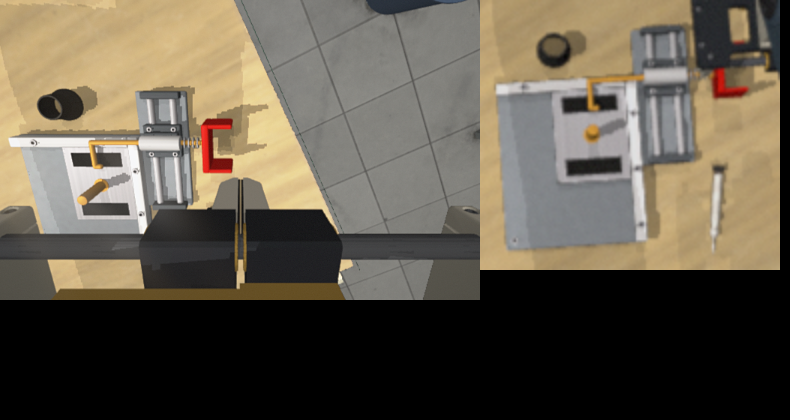

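The pallet sits in the corner. The pad's U is at (203–232, 120–172) in the wrist view, and the TCP projects to about (240,147), in line with its opening and about 12 mm behind its face. Going down.

Call:
arm_command:
  series:
    - [0,0,5,0,0,0,0]
    - [0,0,8,0,0,0,0]
    - [0,0,10,0,0,0,0]
    - [0,0,10.5,0,0,0,0]
    - [0,0,10.5,0,0,0,0]
    - [0,0,10.5,0,0,0,0]

```text
t: 9.85
eef_pos: [0.6096, 0.0782, 0.0299]
ee_rot: [-3.142, -0.002, 0.06]
ft_force: [-0.6, 0.5, 0.3]
opening: 0.0006
grasp_force: 0.0
```

Call:
arm_command:
  series:
    - [0,-0.5,0,0,0,0,0]
    - [0,-1.0,0,0,0,0,0]
    - [0,-1.5,0,0,0,0,0]
    - [0,-2.0,0,0,0,0,0]
    - [0,-2.4,0,0,0,0,0]
    - [0,-2.4,0,0,0,0,0]
    - [0,-2.4,0,0,0,0,0]

```text
t: 10.55
eef_pos: [0.6077, 0.1015, 0.0289]
ee_rot: [3.141, -0.0, 0.06]
ft_force: [-0.9, -4.9, 4.3]
opening: 0.0005
grasp_force: 2.5
```

Call:
arm_command:
  series:
    - [0,-0.5,0,0,0,0,0]
    - [0,-1.0,0,0,0,0,0]
    - [0,-1.4,0,0,0,0,0]
    - [0,-1.7,0,0,0,0,0]
    - [0,-1.7,0,0,0,0,0]
    - [0,-1.7,0,0,0,0,0]

```text
t: 11.15
eef_pos: [0.6068, 0.118, 0.029]
ee_rot: [3.141, -0.0, 0.059]
ft_force: [-0.1, -8.1, 5.2]
opening: 0.0003
grasp_force: 4.2
```

Call:
arm_command:
  series:
    - [0,-0.2,0,0,0,0,0]
    - [0,-0.4,0,0,0,0,0]
    - [0,-0.5,0,0,0,0,0]
    - [0,-0.5,0,0,0,0,0]
    - [0,-0.5,0,0,0,0,0]

```text
t: 11.65
eef_pos: [0.6065, 0.1225, 0.029]
ee_rot: [3.14, -0.0, 0.059]
ft_force: [0.0, -9.9, 7.2]
opening: 0.0005
grasp_force: 5.3
```

Call:
arm_command:
  series:
    - [-0.5,0,0,0,0,0,0]
    - [-1.0,0,0,0,0,0,0]
    - [-1.5,0,0,0,0,0,0]
    - [-2.0,0,0,0,0,0,0]
    - [-2.5,0,0,0,0,0,0]
    - [-3.0,0,0,0,0,0,0]
    - [-3.5,0,0,0,0,0,0]
    - [-3.8,0,0,0,0,0,0]
    - [-3.8,0,0,0,0,0,0]
    - [-3.8,0,0,0,0,0,0]

```text
t: 12.65
eef_pos: [0.5685, 0.1204, 0.029]
ee_rot: [3.14, -0.0, 0.059]
ft_force: [-1.5, -11.2, 6.3]
opening: 0.0006
grasp_force: 5.6
```

Call:
arm_command:
  series:
    - [-0.4,0,0,0,0,0,0]
    - [-0.8,0,0,0,0,0,0]
    - [-1.1,0,0,0,0,0,0]
    - [-1.4,0,0,0,0,0,0]
    - [-1.4,0,0,0,0,0,0]

```text
t: 13.15
eef_pos: [0.556, 0.1197, 0.0291]
ee_rot: [3.141, -0.004, 0.059]
ft_force: [6.8, -9.2, -1.0]
opening: 0.0006
grasp_force: 8.0
```

```bash
python3 - <<'E'
from h import *
w=r.snapshot("wrist");o=r.observe();print(o["eef_pos"],o["ft_force"])
save(w,"w6")
E
```

```text
[0.55600044 0.11976274 0.02906073] [ 7.93300189 -9.6012986  -0.22804654]
```

View pics/w6.png

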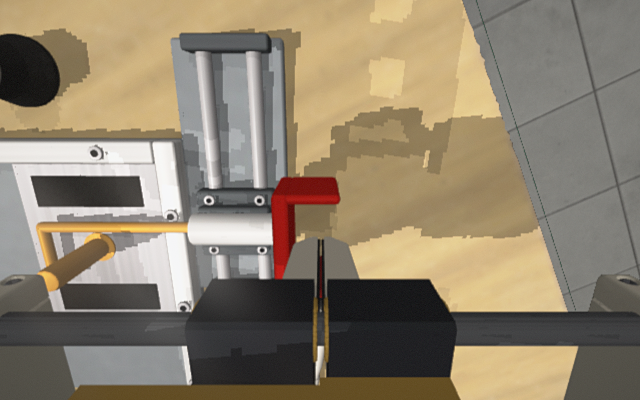

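The pad is pushed in and carried. The rod at row 228 is beside the post base at (105,243), and the hook bar at (45,250) is beyond the post. A few more millimetres will show whether this is the stop.

Call:
arm_command:
  series:
    - [-0.2,0,0,0,0,0,0]
    - [-0.4,0,0,0,0,0,0]
    - [-0.4,0,0,0,0,0,0]

```text
t: 13.5
eef_pos: [0.5553, 0.1197, 0.0294]
ee_rot: [3.141, -0.012, 0.059]
ft_force: [23.4, -8.3, -13.6]
opening: 0.0005
grasp_force: 15.5
```

That is the stop. I ease the sideways press, then retreat straight out.

Call:
arm_command:
  series:
    - [0.3,0,0,0,0,0,0]
    - [0.3,0.3,0,0,0,0,0]
    - [0.3,0.7,0,0,0,0,0]
    - [0.3,1.1,0,0,0,0,0]
    - [0.3,1.5,0,0,0,0,0]
    - [0.3,1.9,0,0,0,0,0]
    - [0.3,2.3,0,0,0,0,0]
    - [0.3,2.9,0,0,0,0,0]
    - [0.3,2.9,0,0,0,0,0]

```text
t: 14.4
eef_pos: [0.5574, 0.0921, 0.0294]
ee_rot: [-3.14, -0.006, 0.058]
ft_force: [7.7, 3.1, 0.3]
opening: 0.0004
grasp_force: 4.2
```

Call:
arm_command:
  series:
    - [0.2,0,0,0,0,0,0]
    - [0.5,0,0,0,0,0,0]
    - [0.5,0,0,0,0,0,0]

```text
t: 14.7
eef_pos: [0.5599, 0.092, 0.0284]
ee_rot: [-3.141, 0.001, 0.06]
ft_force: [-0.2, 0.1, -0.1]
opening: 0.0001
grasp_force: 0.0
```

Call:
arm_command:
  series:
    - [0,0.3,-2,0,0,0,0]
    - [0,0.3,-5,0,0,0,0]
    - [0,0.3,-9,0,0,0,0]
    - [0,0.3,-13,0,0,0,0]
    - [-10,5,-17,0,0,0,0]
    - [-15,10,-17,0,0,0,0]
    - [-18,15,-17,0,0,0,0]
    - [-18,20,-17,0,0,0,0]
    - [-18,20,-17,0,0,0,0]
    - [-18,20,-17,0,0,0,0]

```text
t: 15.7
eef_pos: [0.3905, -0.1203, 0.1988]
ee_rot: [3.142, 0.0, 0.058]
ft_force: [0.5, 0.5, 0.8]
opening: 0.0006
grasp_force: 0.0
```

```bash
python3 - <<'E'
from h import *
t=r.snapshot("top");o=r.observe();print(o["eef_pos"],o["ft_force"])
save(t,"top7");cv2.imwrite('pics/crop7.png',cv2.resize(cv2.imread('pics/top7.png')[105:240,285:435],(660,594),interpolation=cv2.INTER_CUBIC))
E
```

```text
[ 0.38990322 -0.12222617  0.19901893] [0.0907863  0.72475286 0.45322909]
```

View pics/crop7.png

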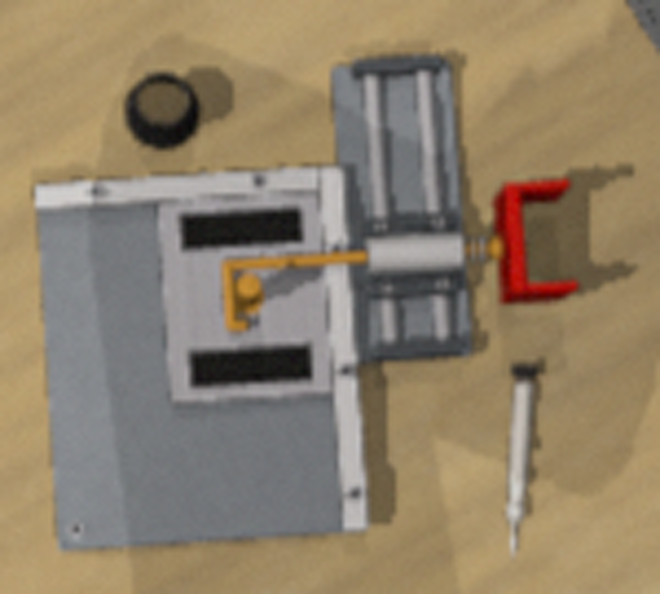

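The hook (226–245, 262–328) is around the post at (248,292), and the pallet (160–330, 193–402) is in the corner. The bystanders haven't moved. One fit to check the numbers before handing in.

```bash
python3 - <<'E'
from h import *
c=r.calibration("top")
px=lambda a:[(285+u/4.4,105+v/4.4) for u,v in a]
P,e=fit(c,[(.05,.04,.018),(-.05,-.04,.018),(-.05,.04,.018)],px([(160,205),(331,391),(173,403)]))
J,e2=fit(c,[(.062,.140,.02),(-.118,0,.02),(-.118,-.012,.02),(-.118,.14,.008),(.062,-.012,.02)],px([(35,187),(345,530),(368,528),(62,550),(343,168)]));print(J,P,e,e2)
cs,s=np.cos(J[2]),np.sin(J[2]);print(np.array([[cs,s],[-s,cs]])@(P-J)[:2],P[2]-J[2])
for n,u in(("pad back +x",(505,186)),("pad back -x",(505,300))):
    w=ray(c,px([u])[0],.054)[:2];print(n,np.array([[cs,s],[-s,cs]])@(w-J[:2]))
E
```

```text
[0.5486546  0.20843913 0.06031819] [0.54614723 0.24851999 0.0586787 ] 0.828454497806149 0.7139542062130602
[-8.66645676e-05  4.01591171e-02] -0.0016394992718669343
pad back +x [ 0.03990589 -0.085008  ]
pad back -x [-0.01471322 -0.08058551]
```

Seated to within a millimetre: x −0.1 mm, y 40.2 mm, turn −0.002 rad. Handing in.

```bash
python3 -c "
from plant import r
print(r.sign_off())"
```

```text
the job is handed in; nothing more can be done
None
```

The job is handed in: the pallet sits home in the corner (within about 1 mm by the last camera fit), the hook rests on the post with the pad let go, and the loupe and screwdriver stand where they were; the pen was not in the final close-up, but the arm never came near it.

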